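Trial fit of a gel comb between clamped glass plates

ROBOT

A 6-joint arm with a two-finger parallel gripper is mounted at the origin on a cart in front of the work surface, level with it; the furniture and walls round the work are solid. World frame = base frame: x ahead of the robot, y to its left, z up, the work surface at z = 0. Lengths are in mm, angles in rad, forces in N, time in s.
With the tool pointing down it reaches from about 350 to 875 mm from the base axis. Payload 4.2 kg.
Tool frame: the origin (TCP) lies midway between the tips of the shut fingers; the grasp point (between the pads) lies 19 mm behind it (arm.tcp_to_grasp is the distance from the TCP to the grasp point, in mm); z points along the fingers, y is the line along which they close (so a half turn about z gives the same grasp; the last joint's range is limited). The gripper opens to 85 mm and grips with 20 to 120 N. Pads are 22 mm wide; open, the fingers measure 114 mm over their backs; the gripper's body (76 mm by 85 mm) begins 54 mm behind the grasp point. The pads swing forward as they close: fully open they stand 13 mm farther back than shut.
Start: joints at [1.591, 0.385, 0.008, 0, -1.194, -0.259], TCP at [147.804, 607.251, 231.312] pointing down, gripper open.
Joint ranges: [-3.14, 3.14], [-1.21, 2.06], [-1.07, 1.41], [-3.16, 2.05], [-2.99, -0.16], [-3.1, 3.1]. Speed limits (rad/s): [2.79, 2.79, 3.14, 3.14, 3.14, 3.14].

INTERFACE

Orientations are given as a unit quaternion [x, y, z, w].
In Python, from bench import arm gives the robot as it stands.
- The arm moves only by the tool arm_command, never from a script. Its argument "rows" is a list of rows, each a list of 2 entries, a list of its own where there are three numbers: the shift along the tool's x, y, z as a fraction of full scale, then the turn, a rotation vector about the tool's x, y, z as a fraction of full scale. In form: [[[x, y, z], [wx, wy, wz]], ...]. A call has 1 to 5 rows; each row is the pose to reach, as a shift and turn from the pose commanded when the call began, along the tool's axes at that moment, turning the shorter way round; what a row does not reach only later rows make up. Full scale, the value 1, is 0.25 m for a shift and 180 degrees for a turn. A row lasts 1/10 s, in which the tool goes at most 50 mm and 8.59 degrees, less where a joint would pass 70% of its speed; a pose out of reach is approached as far as the arm can. A call with a number of a shift or a turn outside -1 to 1 is refused whole. A call with a gripper value outside its range is refused whole. "grip" is the opening, from 0 (shut) to 1 (fully open), set as the call begins (left out, the last holds). The fingers move at their own pace and stop on an object; the grip force is fixed at half the most. Time passes only in rows, so rows that repeat a pose let the fingers close. It gives the time, the measured TCP pose, the force, the opening and the grip force at its end, in the units of the state.
- arm.read_state(): the state, without advancing time (a new reading comes with each control period).
- arm.get_image(name): name is "side" or "top" or "wrist"; returns (picture, depth): 400x640x3 uint8, blue, green, red; 400x640 float32, mm along the optical axis (not along the pixel's ray), 0 where there is no reading.
- arm.camera_info(name): a dict with "fx", "fy", "cx", "cy" (pixels), "extrinsics" (4x4, takes a point from camera to world coordinates). Camera axes: x right, y down, z forward; pixel columns grow to the right and rows downward; lengths in mm; the calibration is good to about 2 mm. A picture is of the moment at which its call begins: read the wrist's pose just before it. camera_info takes no time and is no camera call; for the wrist camera it gives the pose at the moment of the call.
- arm.job_done(): hands the job in; it is judged then, once.
Trained networks look in the newest picture that a camera, given by its name, has taken for a name from the list of things; names that differ only in an ending like _2 or _b are one class to them, and where a whole thing is asked for, a point or a joint stands for the part that bears it (a point fixed in the world has none). Each returns a list of dicts, best first, with "score" (0 to 1); they miss things now and then, are a little off and sometimes report something else, mostly with a low value. They report only what shows in the picture. A call takes as long as a camera call.
- arm.spot_in(camera, query): "position" ([column, row] in pixels, amid what is visible of it).
The state is a dict: "clock": time; "joints": joint angles; "joint_vel": joint speeds; "joint_efforts": joint torques, N m; "position": TCP position; "ee_rot": TCP orientation; "contact_force": force on the tool from outside, world axes, zero at the start; "wrist_torque": the same for the moment, N m; "gripper_width": finger opening in mm; "grasp_force": force on a finger pad.
Only numpy, scipy, OpenCV 4.12 (cv2) and the standard library are available. Lean on these libraries where they do the work, as an engineer would, in place of code of your own. Each camera call takes 0.05 s, during which the arm holds its last target. There are 200 camera calls.

TASK

Lock the glass plates in the gel casting stand by swinging the toggle clamp's handle over centre until it stays, then take the wide comb out of the comb rack by its grip. Slide it, teeth first and upright, straight down into the gap midway between the two spacers until its wedge-shaped blade drags snugly on both plates, without forcing it and without letting the grip sit on the glass. Finish while still holding the comb at that depth, so that the fill line can be marked on the glass below its teeth, and leave the narrow comb and everything else where it stands.

Things in the scene. Friction and masses are not known exactly. Their poses are not given: they have to be found in the camera images.
- casting_stand: grey gel casting stand, fixed; origin on the table under the gap between its two upright glass plates; +x from the front plate to the rear plate, y along the plates, z up; the clamp stands on a tongue on the -x side, up to 150 mm from the origin. The plates (110 mm wide in y, 5 mm thick) stand from 26 to 126 mm above the table
- clamp_handle (a joint): hinge of the toggle clamp's handle, rad: 0 open (handle leans back, away from the plates), dead centre at 1.00, locked at the stop at 1.15; swinging it to the plates drives a rubber-tipped plunger that sets the front plate upright. Short of 1.00 it springs back open, beyond it stays. Takes under 10 N at the grip
- handle_grip (a point): middle of the handle's black round grip, 20 mm thick and 50 mm long, 66 mm from the pivot, its end 90 mm from it; the pivot lies at x -100, y 0, z 80 mm in the stand's frame and its axis is the stand's y; open, the handle leans 40 degrees from upright to the stand's -x; locked, 26 degrees to +x
- front_edge (a point): middle of the upper inner edge of the front glass plate (hinged at its foot); with the clamp open the plate leans away from the rear one by 13 mm at the top; locked it stands parallel to it. Its inner face looks to the stand's +x
- rear_edge (a point): middle of the upper inner edge of the fixed rear glass plate; axes as the stand's. Its inner face looks to -x. The gap between the locked plates is 4 to 5 mm, different each time; white spacers fill it beyond y = +-45 mm; nothing stands in it for 100 mm down
- front_plate: the front glass plate, 110 x 100 x 5 mm; origin at the middle of its foot; it gives a little on the clamp's rubber tip
- rear_plate: the rear glass plate, 110 x 100 x 5 mm, with two white spacer strips on its inner face; origin in the gap at its foot
- wide_comb_grip (a point): centre of the wide comb's grip bar, 12 mm thick (x), 84 mm wide (y), 32 mm tall (z), white plastic, 60 g; pinch it across its thickness. Tooth tips lie 82 mm below this point. The blade below the grip is 76 mm wide, flexes a little, and thickens from 1.8 mm at 15 mm above the tips to 7.4 mm at 60 mm above them: it wedges where it is as thick as the gap, then the drag grows some 2 N per mm. Either face may be in front
- wide_comb: the same wide comb, five teeth 15 mm long, each 1 mm thick at its tip; origin midway between the tooth tips
- comb_rack: grey comb rack, fixed, 60 x 200 mm, 44 mm tall; origin under its middle, the combs stand in line along its y, their thickness along its x, held upright loosely by two rails 44 mm above the table. Lift a comb 60 mm to clear the rails
- narrow_comb_grip (a point): centre of the grip of the other, narrow comb in the same rack (grip 54 mm wide, three teeth): not the one to use
- timer: white bench timer, 66 x 66 x 19 mm; bystander, leave alone; origin under its middle
- tip_box: clear pipette tip box, 86 x 121 x 55 mm; bystander, leave alone; origin under its middle
- notebook: dark blue notebook, 210 x 152 x 14 mm; bystander, leave alone; origin under its middle
- pen: pen, 145 mm long, on the notebook; bystander, leave alone; origin under its middle
- vial_a: stoppered glass vial, 33 mm across, 58 mm tall; bystander, leave alone; origin under its middle
- vial_b: stoppered glass vial, 33 mm across, 58 mm tall; bystander, leave alone; origin under its middle
- sample_pot: white lidded sample pot, 81 mm across, 100 mm tall; bystander, leave alone; origin under its middle

How it is judged:
By the outcome, as a careful person would: the job done as asked, in the order asked, and still so for the second after the job is handed in, while the arm keeps its last pose, push and grip.
It also fails if it takes over 61 s, if anything falls off the work surface, if the arm or the gripper's body presses on something with over 40 N, if the wrist force passes 120 N, or if a joint passes its speed limit or range.

## Working session

There is one attempt and no reset: what is moved stays moved. The work goes in short steps, Python scripts to look and compute and a tool call to move; the robot and the scene stay as the last step left them, time stands still between calls to the robot, and variables do not carry over. Pictures are saved under pics/ and viewed, at most 13 in all, crops included, and the job is handed in when it is done.

Besides the shell and the picture viewer there is one more tool, called as name([rows], argument=value, ...), one row to a line, values as JSON. arm_command: Moves the arm, as the interface text tells. Shift numbers are shares of 0.25 m and turn numbers shares of 180 degrees, none past 1 either way. Its arguments: {"type":"object","properties":{"rows":{"type":"array","items":{"type":"array"}},"grip":{"type":"number"}},"required":["rows"]}

```bash
mkdir -p pics; ls
cat > h.py <<'E'
import numpy as np, cv2, sys
from scipy.spatial.transform import Rotation as R
from bench import arm
def cap(n,f=None):
    inf=arm.camera_info(n); im,d=arm.get_image(n)
    if f: cv2.imwrite('pics/'+f,im)
    return inf,im,d
def w(inf,u,v,z):
    E=np.array(inf['extrinsics']); p=np.array([(u-inf['cx'])/inf['fx']*z,(v-inf['cy'])/inf['fy']*z,z,1]); return (E@p)[:3]
def cloud(inf,d):
    v,u=np.mgrid[0:d.shape[0],0:d.shape[1]]; E=np.array(inf['extrinsics'])
    P=np.stack([(u-inf['cx'])/inf['fx']*d,(v-inf['cy'])/inf['fy']*d,d],-1)
    return P@E[:3,:3].T+E[:3,3]
def proj(inf,p):
    E=np.linalg.inv(np.array(inf['extrinsics'])); q=E[:3,:3]@np.asarray(p)+E[:3,3]
    return inf['fx']*q[0]/q[2]+inf['cx'],inf['fy']*q[1]/q[2]+inf['cy']
def frac(target,quat=None):
    "shift fraction and turn fraction from current measured pose"
    s=arm.read_state(); r=R.from_quat(s['ee_rot'])
    sh=r.inv().apply(np.array(target)-s['position'])/250
    t=(r.inv()*R.from_quat(quat)).as_rotvec()/np.pi if quat is not None else 0
    return sh,t
E
python3 - <<'E'
from h import *
np.set_printoptions(precision=1,suppress=True)
s=arm.read_state();print(s['clock'],s['position'],s['ee_rot'],s['contact_force'])
for n in ['top','side']:
    inf,im,d=cap(n,n+'0.png'); C=cloud(inf,d)
    print(n,np.array(inf['extrinsics']))
    for q in ['casting_stand','handle_grip','front_edge','rear_edge','wide_comb_grip','narrow_comb_grip','comb_rack','sample_pot','tip_box']:
        for o in arm.spot_in(n,q)[:2]:
            u,v=o['position']; print(q,round(o['score'],2),np.round([u,v]),C[int(v),int(u)])
E
```

```text
pics
0.0 [147.7 606.7 230.2] [ 1.  -0.1 -0.   0. ] [ 0.2  0.5 -0.1]
top [[   0.    -1.     0.1  430.2]
 [  -1.    -0.    -0.   -21.8]
 [   0.    -0.1   -1.  1290.6]
 [   0.     0.     0.     1. ]]
casting_stand 0.74 [315. 210.] [501.1 -33.5  14.4]
handle_grip 0.54 [354. 213.] [ 489.3 -122.8  112.3]
handle_grip 0.25 [301. 199.] [527.2   1.4  29.9]
front_edge 0.65 [309. 200.] [521.4 -18.5  76.5]
front_edge 0.42 [214. 206.] [509.8 219.4   5.6]
rear_edge 0.53 [300. 197.] [530.3   1.   52.4]
wide_comb_grip 0.5 [217. 210.] [496.9 194.  103.1]
narrow_comb_grip 0.75 [183. 231.] [447.9 268.7 102.7]
narrow_comb_grip 0.22 [308. 200.] [521.4 -18.5  76.5]
comb_rack 0.81 [203. 222.] [470.9 235.7  42.8]
comb_rack 0.68 [352. 214.] [ 487.2 -120.8  107.9]
sample_pot 0.74 [189. 166.] [600.  262.9  95.3]
sample_pot 0.23 [225. 170.] [593.7 182.3  59.7]
tip_box 0.83 [387. 158.] [ 627.7 -211.1   53.9]
tip_box 0.39 [437. 236.] [ 440.4 -337.7   22. ]
side [[ -1.   -0.1   0.1 402.5]
 [ -0.1   0.6  -0.8 834.3]
 [  0.   -0.8  -0.6 668.4]
 [  0.    0.    0.    1. ]]
casting_stand 0.66 [314. 214.] [518.    7.2  54.1]
handle_grip 0.58 [275. 245.] [602.4 139.4  43.5]
handle_grip 0.47 [332. 175.] [ 479.7 -124.9  112.6]
front_edge 0.7 [321. 191.] [503.7 -16.2 118.3]
front_edge 0.2 [332. 172.] [ 480.  -126.3  118.9]
rear_edge 0.88 [311. 202.] [528.1  13.4  99. ]
rear_edge 0.47 [359. 238.] [389.1  48.   15.6]
wide_comb_grip 0.34 [318. 190.] [510.1 -22.4 117.2]
narrow_comb_grip 0.67 [329. 278.] [448.3 282.7  90.3]
comb_rack 0.55 [313. 286.] [493.  233.8   6.9]
sample_pot 0.94 [264. 278.] [585.9 302.6  97. ]
sample_pot 0.68 [331. 278.] [445.9 287.1  98.3]
tip_box 0.69 [352. 169.] [ 427.3 -344.5   11.7]
tip_box 0.62 [286. 175.] [ 640.4 -199.2   54.8]
```

Run:
```python
import cv2,numpy as np
t=cv2.imread('pics/top0.png')[130:270,160:460]; s=cv2.imread('pics/side0.png')[130:330,200:440]
t=cv2.resize(t,(600,280),interpolation=2); s=cv2.resize(s,(384,320),interpolation=2)
o=np.zeros((600,600,3),np.uint8); o[:280]=t; o[280:,:384]=s; cv2.imwrite('pics/a.png',o)
```

```text
(no output)
```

View pics/a.png

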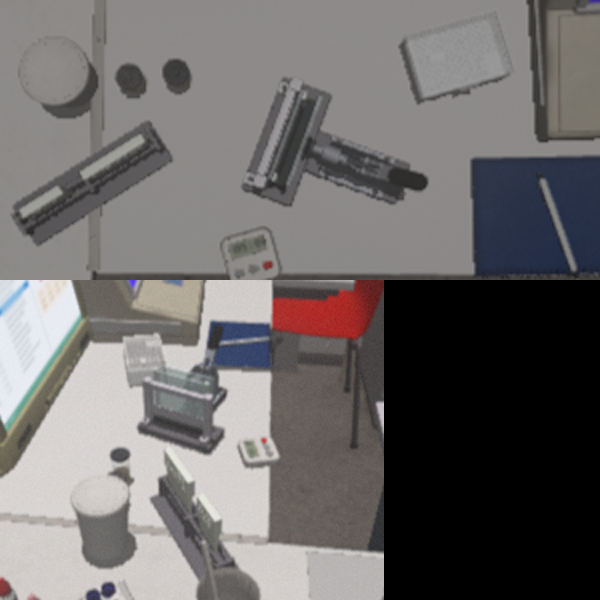

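Run:
```python
from h import *
np.set_printoptions(precision=2,suppress=True)
s=arm.read_state();r=R.from_quat(s['ee_rot']);print(r.as_matrix(),s['joints'])
print('wristcam in tool',r.inv().apply(np.array(arm.camera_info('wrist')['extrinsics'])[:3,3]-s['position']), r.as_matrix().T@np.array(arm.camera_info('wrist')['extrinsics'])[:3,:3],arm.camera_info('wrist')['fx'])
def pca(P):
    c=P.mean(0);u,S,v=np.linalg.svd((P-c)[:,:2],full_matrices=False);pr=(P-c)[:,:2]@v.T
    return c,np.degrees(np.arctan2(v[0,1],v[0,0])),np.ptp(pr,0),len(P)
for n in ['top','side']:
    inf,im,d=cap(n);C=cloud(inf,d).reshape(-1,3);C=C[(d.ravel()>0)]
    X,Y,Z=C.T
    print(n)
    m=(Z>85)&(Z<120)&(X>400)&(X<560)&(Y>150)&(Y<238);print('wide',pca(C[m]))
    m=(Z>85)&(Z<120)&(X>400)&(X<560)&(Y>242)&(Y<320);print('narrow',pca(C[m]))
    m=(Z>100)&(Z<175)&(X>420)&(X<560)&(Y>-170)&(Y<-85);print('handle',pca(C[m]),C[m].min(0),C[m].max(0))
    m=(Z>90)&(Z<140)&(X>420)&(X<600)&(Y>-70)&(Y<80);print('plates',pca(C[m]))
    m=(Z>5)&(Z<35)&(X>400)&(X<620)&(Y>-70)&(Y<80);print('stand',pca(C[m]))
```

```text
[[ 0.97 -0.24 -0.  ]
 [-0.24 -0.97 -0.  ]
 [-0.    0.   -1.  ]] [ 1.59  0.38  0.01 -0.   -1.19 -0.26]
wristcam in tool [  69.93    0.02 -142.64] [[-0.   -0.96 -0.27]
 [ 1.   -0.    0.  ]
 [-0.   -0.27  0.96]] 325.9107112389785
top
wide (array([502.26, 195.53, 101.61]), np.float64(123.18033276739379), array([83.42, 14.26]), 241)
narrow (array([452.51, 275.44, 101.14]), np.float64(152.37048415422476), array([130.35,  60.99]), 166)
handle (array([ 477.27, -137.83,  132.42]), np.float64(70.65814152102472), array([60.35, 20.62]), 218) [ 463.01 -165.14  100.25] [ 494.5  -109.65  157.28]
plates (array([524.07,  -9.11, 113.08]), np.float64(160.44676938675659), array([133.34,  89.15]), 640)
stand (array([503.03,  -4.55,  18.37]), np.float64(159.37861941507498), array([238.75, 193.56]), 1153)
side
wide (array([500.3 , 203.81,  98.96]), np.float64(123.56734836417233), array([85.16, 13.37]), 213)
narrow (array([453.15, 282.35,  98.44]), np.float64(158.7713264694044), array([133.55,  56.38]), 190)
handle (array([ 475.98, -132.8 ,  126.44]), np.float64(65.57876696310171), array([49.08, 20.67]), 146) [ 461.23 -155.38  100.15] [ 493.84 -108.87  154.78]
plates (array([522.03,  -3.01, 111.5 ]), np.float64(161.0439583438057), array([134.69,  93.39]), 711)
stand (array([511.68,  16.19,  18.33]), np.float64(165.37333128511978), array([214.47,  70.24]), 744)
```

arm_command([
  [[0.135,0.143,-0.02],[0,0,0]],
  [[0.27,0.286,-0.04],[0,0,0]],
  [[0.405,0.43,-0.06],[0,0,0]],
  [[0.54,0.572,-0.07],[0,0,0]],
], grip=0)

```text
clock: 1.5
position: [245.8, 434.8, 249.4]
ee_rot: [0.993, -0.119, 0.0, -0.0]
contact_force: [1.0, -0.1, 1.0]
gripper_width: 28.0
grasp_force: 0.0
```

arm_command([
  [[0.135,0.143,-0.02],[0,0,0]],
  [[0.27,0.286,-0.04],[0,0,0]],
  [[0.405,0.43,-0.06],[0,0,0]],
  [[0.54,0.572,-0.07],[0,0,0]],
])

```text
clock: 1.9
position: [343.1, 263.8, 267.2]
ee_rot: [0.993, -0.119, 0.001, -0.001]
contact_force: [0.1, -0.2, 0.5]
gripper_width: -0.1
grasp_force: 0.0
```

arm_command([
  [[0.135,0.143,-0.02],[0,0,0]],
  [[0.27,0.286,-0.04],[0,0,0]],
  [[0.405,0.43,-0.06],[0,0,0]],
  [[0.54,0.572,-0.07],[0,0,0]],
])

```text
clock: 2.3
position: [440.6, 92.8, 284.9]
ee_rot: [0.993, -0.119, 0.001, -0.001]
contact_force: [1.0, 0.8, 0.7]
gripper_width: -0.2
grasp_force: 0.0
```

arm_command([
  [[0.135,0.143,-0.02],[0,0,0]],
  [[0.27,0.286,-0.04],[0,0,0]],
  [[0.405,0.43,-0.06],[0,0,0.015]],
  [[0.54,0.572,-0.07],[0,0,0.031]],
  [[0.54,0.572,-0.07],[0,0,0.031]],
])

```text
clock: 2.8
position: [539.1, -80.6, 300.7]
ee_rot: [0.985, -0.171, 0.0, 0.001]
contact_force: [-0.7, -0.2, -1.1]
gripper_width: -0.1
grasp_force: 0.0
```

Run:
```python
from h import *
np.set_printoptions(precision=2,suppress=True)
s=arm.read_state();r=R.from_quat(s['ee_rot']);print(s['clock'],s['position'],r.as_matrix()[:,1],s['joints'])
inf,im,d=cap('wrist','w1.png');C=cloud(inf,d)
for q in ['casting_stand','handle_grip','front_edge','rear_edge']:
    for o in arm.spot_in('wrist',q)[:2]:
        u,v=o['position']; print(q,round(o['score'],2),np.round([u,v]),C[int(v),int(u)])
```

```text
2.8 [539.11 -80.62 300.71] [-0.34 -0.94  0.  ] [ 0.15  0.21 -0.07  0.   -1.29  1.08]
casting_stand 0.71 [275. 203.] [527.26 -30.36 125.26]
casting_stand 0.7 [306. 190.] [520.57 -60.48  92.53]
handle_grip 0.78 [384. 210.] [ 483.29 -132.72  127.69]
front_edge 0.57 [273. 200.] [506.57  -5.98  26.29]
rear_edge 0.9 [263. 200.] [527.75 -10.69  93.76]
```

View pics/w1.png

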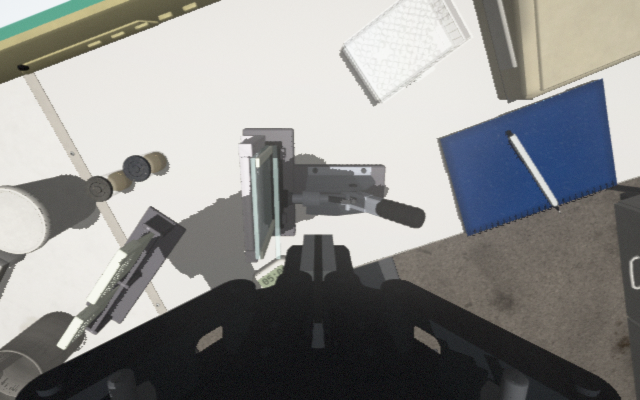

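arm_command([
  [[-0.06,0.19,0.05],[0,0,0]],
  [[-0.12,0.37,0.1],[0,0,0]],
  [[-0.156,0.55,0.2],[0,0,0]],
  [[-0.156,0.55,0.38],[0,0,0]],
  [[-0.156,0.55,0.55],[0,0,0]],
])

```text
clock: 3.55
position: [454.3, -193.0, 163.8]
ee_rot: [0.986, -0.167, 0.002, -0.0]
contact_force: [-0.1, 0.6, -0.8]
gripper_width: -0.2
grasp_force: 0.0
```

arm_command([
  [[0,0,0.13],[0,0,0]],
  [[0,0,0.13],[0,0,0]],
])

```text
clock: 3.75
position: [451.6, -191.6, 127.8]
ee_rot: [0.986, -0.167, -0.005, -0.0]
contact_force: [-0.8, -0.4, -0.4]
gripper_width: 0.2
grasp_force: 0.0
```

Run:
```python
from h import *
np.set_printoptions(precision=2,suppress=True)
s=arm.read_state();print(s['clock'],s['position'],s['contact_force'])
inf,im,d=cap('wrist','w2.png');C=cloud(inf,d).reshape(-1,3);X,Y,Z=C.T
m=(Z>100)&(Z<175)&(X>420)&(X<560)&(Y>-170)&(Y<-85)&(im.reshape(-1,3).max(1)<90)
print(m.sum(),np.median(C[m],0),C[m].min(0),C[m].max(0))
r=R.from_quat(s['ee_rot']); q=r.inv().apply(C[m]-s['position']); print('tool',np.percentile(q,[2,50,98],axis=0))
```

```text
3.75 [ 451.6  -191.56  127.79] [-0.79 -0.43 -0.36]
3726 [ 478.96 -153.82  145.3 ] [ 461.84 -169.92  100.12] [ 495.5  -117.16  174.68]
tool [[  0.91 -70.3  -26.52]
 [ 12.97 -44.32 -17.69]
 [ 17.94 -30.24  19.64]]
```

arm_command([
  [[0.036,-0.08,0],[0,0,0]],
  [[0.036,-0.14,0],[0,0,0]],
  [[0.036,-0.18,0],[0,0,0]],
  [[0.036,-0.22,0],[0,0,0]],
  [[0.036,-0.25,0],[0,0,0]],
])

```text
clock: 4.3
position: [487.3, -137.5, 136.1]
ee_rot: [0.986, -0.166, 0.005, 0.001]
contact_force: [0.2, -5.1, 3.7]
gripper_width: -0.0
grasp_force: 2.5
```

arm_command([
  [[0,-0.025,0],[0,0,0]],
  [[0,-0.05,0],[0,0,0]],
  [[0,-0.075,0],[0,0,0]],
  [[0,-0.1,0],[0,0,0]],
])

```text
clock: 4.7
position: [492.7, -112.7, 131.6]
ee_rot: [0.986, -0.167, 0.0, -0.0]
contact_force: [-0.4, -1.3, 0.6]
gripper_width: -0.0
grasp_force: 0.6
```

Run:
```python
from h import *
np.set_printoptions(precision=2,suppress=True)
s=arm.read_state();print(s['clock'],s['position'],s['contact_force'],s['ee_rot'])
cap('wrist','w3.png')
```

```text
4.7 [ 492.65 -112.74  131.64] [-0.38 -1.27  0.63] [ 0.99 -0.17  0.   -0.  ]
```

View pics/w3.png

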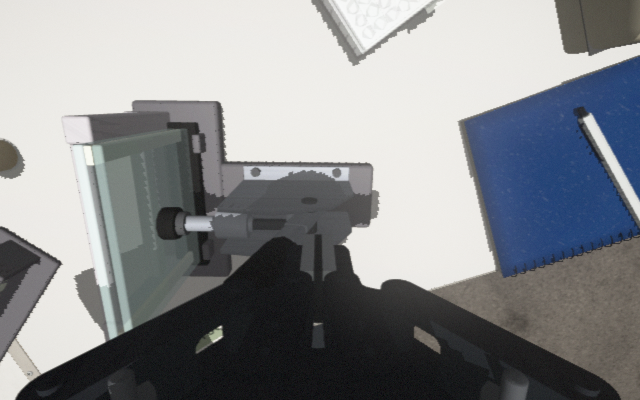

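arm_command([
  [[0,-0.016,0],[0,0,0]],
  [[0,-0.032,0],[0,0,0]],
  [[0,-0.032,0],[0,0,0]],
])

```text
clock: 5.05
position: [494.9, -105.4, 130.9]
ee_rot: [0.986, -0.167, -0.0, -0.0]
contact_force: [-0.7, -0.5, 0.1]
gripper_width: 0.1
grasp_force: 0.0
```

arm_command([
  [[0,-0.016,0],[0,0,0]],
  [[0,-0.024,0],[0,0,0]],
  [[0,-0.024,0],[0,0,0]],
])

```text
clock: 5.35
position: [495.9, -102.0, 131.0]
ee_rot: [0.986, -0.167, -0.001, 0.002]
contact_force: [-0.3, -7.5, -0.4]
gripper_width: 0.4
grasp_force: 3.4
```

arm_command([
  [[0,-0.012,0],[0,0,0]],
  [[0,-0.012,0],[0,0,0]],
])

```text
clock: 5.55
position: [495.9, -101.4, 131.1]
ee_rot: [0.986, -0.167, -0.002, 0.004]
contact_force: [-1.5, -17.7, -1.4]
gripper_width: -0.0
grasp_force: 7.7
```

arm_command([
  [[0,0.1,0],[0,0,0]],
  [[0,0.2,0],[0,0,0]],
  [[0,0.25,-0.15],[0,0,0]],
  [[0,0.25,-0.35],[0,0,0]],
  [[0,0.25,-0.5],[0,0,0]],
], grip=0.5)

```text
clock: 6.05
position: [477.6, -157.2, 259.0]
ee_rot: [0.986, -0.168, 0.001, 0.0]
contact_force: [0.8, 0.1, -0.0]
gripper_width: 42.4
grasp_force: 0.0
```

Run:
```python
from h import *
np.set_printoptions(precision=2,suppress=True)
s=arm.read_state();print(s['clock'],s['position'],s['contact_force'])
inf,im,d=cap('wrist','w4.png');C=cloud(inf,d)
for q in ['handle_grip','front_edge','rear_edge']:
    for o in arm.spot_in('wrist',q)[:1]:
        u,v=o['position']; print(q,round(o['score'],2),np.round([u,v]),C[int(v),int(u)])
```

```text
6.05 [ 477.6  -157.2   259.01] [ 0.78  0.07 -0.  ]
front_edge 0.7 [163. 173.] [531.67 -21.71 100.54]
rear_edge 0.6 [140. 183.] [532.13 -12.93 126.48]
```

View pics/w4.png

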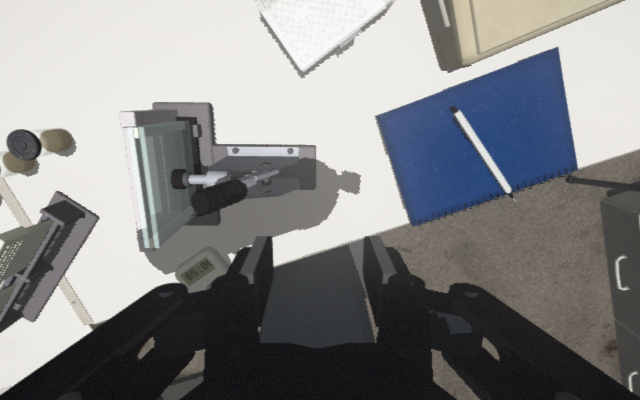

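arm_command([
  [[-0.05,-0.18,0],[0,0,0]],
  [[-0.1,-0.36,0],[0,0,0]],
  [[-0.15,-0.54,0.05],[0,0,0]],
  [[-0.186,-0.643,0.2],[0,0,0]],
  [[-0.186,-0.643,0.236],[0,0,0]],
])

```text
clock: 6.75
position: [483.2, 12.7, 192.2]
ee_rot: [0.986, -0.166, -0.005, 0.001]
contact_force: [-0.8, -0.1, -0.2]
gripper_width: 42.7
grasp_force: 0.0
```

arm_command([
  [[0,0,0],[0,0,0]],
  [[0,0,0],[0,0,0]],
])

```text
clock: 6.95
position: [486.6, 10.0, 197.2]
ee_rot: [0.986, -0.167, -0.0, 0.0]
contact_force: [-0.4, -0.2, 0.5]
gripper_width: 42.9
grasp_force: 0.0
```

Run:
```python
from h import *
np.set_printoptions(precision=2,suppress=True)
s=arm.read_state();print(s['clock'],s['position'],s['contact_force'])
inf,im,d=cap('wrist','w5.png');C=cloud(inf,d)
for q in ['handle_grip','front_edge','rear_edge','casting_stand']:
    for o in arm.spot_in('wrist',q)[:1]:
        u,v=o['position']; print(q,round(o['score'],2),np.round([u,v]),w(inf,u,v,217),C[int(v),int(u)])
cv2.imwrite('pics/w5c.png',cv2.resize(im[60:300,220:420],(500,600),interpolation=cv2.INTER_NEAREST))
```

```text
6.95 [486.62  10.04 197.16] [-0.45 -0.15  0.47]
handle_grip 0.81 [444. 146.] [498.4  -83.34 122.29] [508.63 -70.57 161.95]
front_edge 0.69 [146. 244.] [504.48 124.99 139.88] [472.72 218.43   5.32]
rear_edge 0.73 [325. 138.] [529.42 -10.26 120.71] [530.39 -10.47 125.82]
casting_stand 0.7 [ 60. 313.] [481.86 193.58 152.29] [462.7  251.25 100.48]
```

View pics/w5c.png

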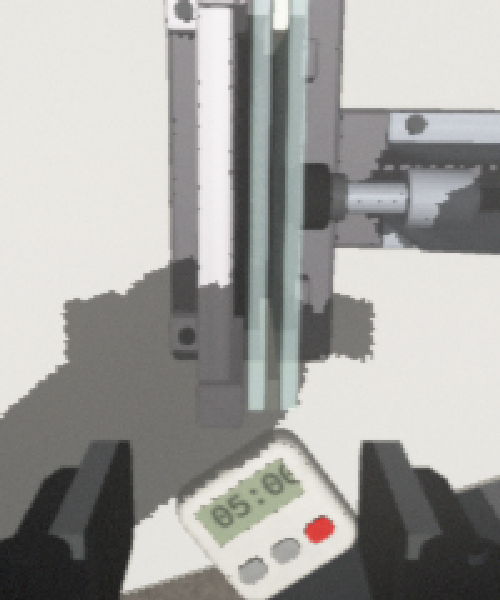

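```bash
cat > gap.py <<'E'
from h import *
def onplane(inf,u,v,z):
    E=np.array(inf['extrinsics']);o=E[:3,3];dr=w(inf,u,v,1)-o
    return o+dr*(z-o[2])/dr[2]
E
python3 - <<'E'
from gap import *
np.set_printoptions(precision=2,suppress=True)
s=arm.read_state();r=R.from_quat(s['ee_rot'])
im=cv2.imread('pics/w5.png').astype(float);inf=arm.camera_info('wrist')
sat=im[:,:,1]-im[:,:,2]  # green-red: glass
for v in [80,100,120,150,180,205]: print(v,np.round(sat[v-2:v+3,314:348].mean(0)).astype(int))
E
```

```text
80 [-2 -1 -1 -2 -2  0  6 12 14 12 11 10  9  9  6  2  3  3  3  3  4 11 13 15
 13 12 11 11 10  3 -4 -3 -3 -4]
100 [-2 -1 -1 -1  0  2  7 13 15 12 10  9 10 12  6  2  2  4  3  5  4 11 13 15
 13 13 13 10  3 -2 -4 -3 -3 -3]
120 [-1  0 -2  0  0  3 11 14 14 14 10  9  8  7  2  3  5  3  5  5 10 13 14 13
 11 13 11  8  0 -3 -2 -3 -3 -4]
150 [-1  0 -1  0  1  4 13 15 13 12 12 12 12  5  2  4  5  5  4  8 13 14 14 13
 13 13 10  4  1  0 -2  0 -1 -1]
180 [ 1 -1  1  0  2  7 13 14 14 13 14 12  7  2  4  4  5  4  5 11 15 14 13 13
 13 12  4 -3 -2 -2 -2 -2 -3 -2]
205 [-2 -3 -1 -1  3 11 14 15 15 15 15 14  6  0  1  0  2  6 10 14 16 15 15 15
 12  5 -1 -2 -2 -2 -2 -2 -2 -3]
```

Run:
```python
from gap import *
np.set_printoptions(precision=2,suppress=True)
s=arm.read_state();r=R.from_quat(s['ee_rot'])
im=cv2.imread('pics/w5.png').astype(float);inf=arm.camera_info('wrist')
P=np.array([onplane(inf,u,v,126) for v,u in zip([80,100,120,150,180,205],[331.,331.1,330.2,329.8,329.2,328.7])])
T=r.inv().apply(P-s['position']);k=np.polyfit(T[:,0],T[:,1],1);print('tool',T[:,:2],k,'deg',np.degrees(np.arctan(k[0])))
g=[np.linalg.norm(onplane(inf,a,v,126)-onplane(inf,b,v,126)) for v,a,b in [(80,327.5,334.5),(150,326.6,333),(205,325.8,331.5)]];print('gap',g)
yaw=np.degrees(np.arctan2(*(P[0]-P[-1])[[1,0]]));print('world line yaw',yaw)
sat=im[:,:,1]-im[:,:,2]
print([ (v,int(sat[v,320:327].mean())) for v in range(18,60,3)],[ (v,int(sat[v,318:325].mean())) for v in range(214,232,2)])
# plunger rows: dark tip col 346
print('plunger',[(v,int(im[v,346].mean())) for v in range(118,160,2)])
for v in (139,): 
    p=onplane(inf,344,v,100);print('plunger tool',r.inv().apply(p-s['position']))
print('white spacer',[(v,int(im[v,331].mean())) for v in range(10,90,3)])
```

```text
tool [[83.18  8.42]
 [71.2   8.6 ]
 [58.84  8.15]
 [39.53  8.06]
 [19.22  7.84]
 [ 1.48  7.64]] [0.01 7.62] deg 0.6207157472603202
gap [np.float64(4.363145767308121), np.float64(4.221788343367702), np.float64(3.940583369234525)]
world line yaw -19.892665397301943
[(18, 0), (21, -1), (24, -1), (27, -1), (30, -1), (33, -1), (36, -2), (39, -1), (42, -1), (45, -1), (48, -2), (51, -3), (54, -2), (57, 7)] [(214, 12), (216, 12), (218, 11), (220, 11), (222, 11), (224, 1), (226, 0), (228, 0), (230, 0)]
plunger [(118, 142), (120, 141), (122, 141), (124, 133), (126, 55), (128, 57), (130, 58), (132, 60), (134, 63), (136, 59), (138, 62), (140, 64), (142, 61), (144, 59), (146, 60), (148, 56), (150, 56), (152, 130), (154, 139), (156, 136), (158, 136)]
plunger tool [43.9  19.38 98.19]
white spacer [(10, 228), (13, 227), (16, 227), (19, 227), (22, 229), (25, 229), (28, 229), (31, 229), (34, 229), (37, 228), (40, 229), (43, 228), (46, 229), (49, 128), (52, 151), (55, 164), (58, 246), (61, 246), (64, 246), (67, 247), (70, 245), (73, 104), (76, 102), (79, 84), (82, 80), (85, 80), (88, 80)]
```

View pics/w5.png

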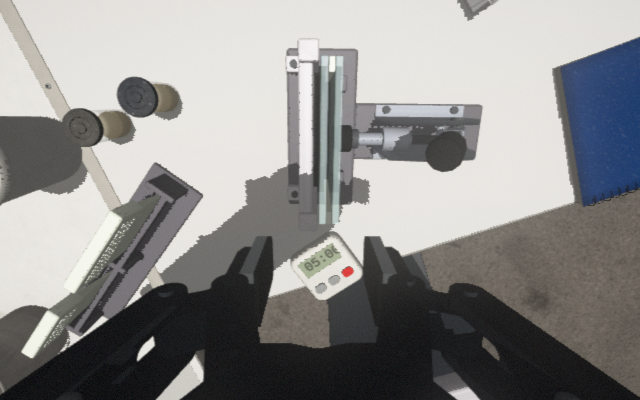

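Run:
```python
from gap import *
np.set_printoptions(precision=2,suppress=True)
s=arm.read_state();r=R.from_quat(s['ee_rot']);inf=arm.camera_info('wrist')
for v,u in [(56.5,331.7),(72,331.3),(223,328.2)]:
    p=onplane(inf,u,v,126);print(v,p,r.inv().apply(p-s['position']))
print(r.as_matrix(),s['joints'])
```

```text
56.5 [575.48 -30.24 126.  ] [96.77  8.72 72.28]
72 [567.13 -27.14 126.  ] [87.86  8.56 72.27]
223 [473.5    6.96 126.  ] [-11.77   7.39  72.13]
[[ 0.94 -0.33  0.  ]
 [-0.33 -0.94  0.  ]
 [ 0.   -0.   -1.  ]] [ 0.35  0.18 -0.37  0.   -1.02  0.88]
```

arm_command([
  [[-0.064,-0.166,-0.05],[0,0,0.042]],
  [[-0.129,-0.332,-0.09],[0,0,0.083]],
  [[-0.193,-0.5,-0.09],[0,0,0.125]],
  [[-0.258,-0.665,-0.09],[0,0,0.167]],
  [[-0.322,-0.83,-0.09],[0,0,0.208]],
])

```text
clock: 7.7
position: [479.0, 234.5, 220.8]
ee_rot: [0.879, -0.478, 0.0, -0.001]
contact_force: [1.5, -0.2, 0.6]
gripper_width: 42.7
grasp_force: 0.0
```

arm_command([
  [[0,0,0],[0,0,0]],
  [[0,0,0],[0,0,0]],
])

```text
clock: 7.9
position: [478.9, 233.6, 219.9]
ee_rot: [0.88, -0.474, 0.0, -0.0]
contact_force: [-0.6, -0.3, -0.8]
gripper_width: 42.6
grasp_force: 0.0
```

Run:
```python
from gap import *
np.set_printoptions(precision=2,suppress=True)
s=arm.read_state();print(s['clock'],s['position'],s['ee_rot'],s['joints']);r=R.from_quat(s['ee_rot'])
inf,im,d=cap('wrist','w6.png');C=cloud(inf,d)
for q in ['wide_comb_grip','narrow_comb_grip']:
    for o in arm.spot_in('wrist',q)[:2]:
        u,v=o['position'];p=C[int(v),int(u)]; print(q,round(o['score'],2),np.round([u,v]),p,r.inv().apply(p-s['position']))
m=(C[...,2]>98)&(C[...,2]<112); vs,us=np.nonzero(m); T=r.inv().apply(C[m]-s['position'])
k=(T[:,0]>0)&(abs(T[:,1])<40)&(T[:,0]<130);print(k.sum(),T[k].min(0),T[k].max(0),np.median(C[m][k],0))
for x in range(0,120,10):
    j=k&(abs(T[:,0]-x)<3)
    if j.sum(): print(x,T[j,1].min(),T[j,1].max(),np.median(T[j,2]))
```

```text
7.9 [478.89 233.57 219.93] [ 0.88 -0.47  0.   -0.  ] [ 0.76  0.24 -0.24 -0.   -1.1  -0.18]
wide_comb_grip 0.68 [320. 129.] [505.56 190.61 105.24] [ 50.55   1.39 114.69]
narrow_comb_grip 0.85 [319. 236.] [456.2  266.89 104.  ] [-40.31   0.6  115.92]
1645 [  3.11  -5.14 113.72] [ 86.62   6.97 121.25] [504.77 192.89 103.74]
10 -5.137884334519578 6.362906604922319 116.09514212595205
20 -5.058544645514109 6.30272721281741 116.0246324688124
30 -5.0050047959046 6.240639983396356 116.19664224287932
40 -4.947019645702725 6.184075473870548 116.13814232658073
50 -4.890798134617722 6.104332009931604 116.04729165420906
60 -4.822135806110475 6.915899878381534 116.38957170688806
70 -4.763347854662859 6.793168809708375 116.1645699251195
80 -4.696199570826739 6.7461030763965715 116.00144003239971
```

View pics/w6.png

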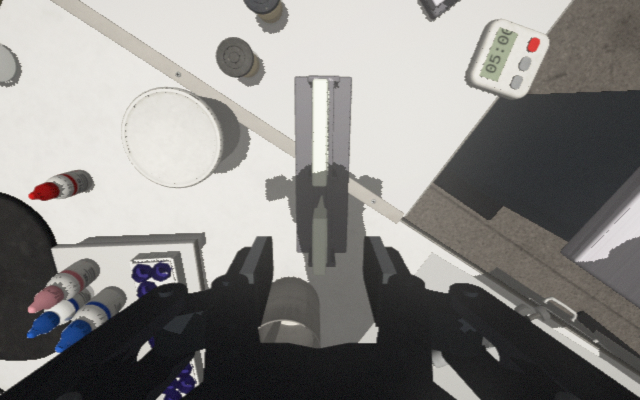

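arm_command([
  [[0.18,0.003,0.05],[0,0,0]],
  [[0.18,0.003,0.23],[0,0,0]],
  [[0.18,0.003,0.42],[0,0,0]],
  [[0.18,0.003,0.6],[0,0,0]],
  [[0.18,0.003,0.604],[0,0,0]],
])

```text
clock: 8.55
position: [499.3, 190.9, 63.6]
ee_rot: [0.879, -0.476, -0.003, 0.006]
contact_force: [-1.4, -0.6, -0.1]
gripper_width: 42.5
grasp_force: 0.0
```

arm_command([
  [[0,0,0],[0,0,0]],
  [[0,0,0],[0,0,0]],
  [[0,0,0],[0,0,0]],
])

```text
clock: 8.85
position: [504.6, 195.9, 71.6]
ee_rot: [0.88, -0.475, 0.001, -0.002]
contact_force: [0.3, 0.1, 0.7]
gripper_width: 42.7
grasp_force: 0.0
```

arm_command([
  [[0,0,0],[0,0,0]],
  [[0,0,0],[0,0,0]],
  [[0,0,0],[0,0,0]],
  [[0,0,0],[0,0,0]],
  [[0,0,0],[0,0,0]],
], grip=0)

```text
clock: 9.35
position: [502.8, 194.9, 69.8]
ee_rot: [0.88, -0.475, -0.0, 0.0]
contact_force: [-2.3, -0.2, 6.3]
gripper_width: 11.2
grasp_force: 59.0
```

arm_command([
  [[0,0,0],[0,0,0]],
  [[0,0,0],[0,0,0]],
  [[0,0,0],[0,0,0]],
])

```text
clock: 9.65
position: [502.8, 194.9, 69.9]
ee_rot: [0.88, -0.475, 0.0, 0.0]
contact_force: [-2.3, -1.3, 6.7]
gripper_width: 11.3
grasp_force: 59.0
```

arm_command([
  [[0,0,-0.05],[0,0,0]],
  [[0,0,-0.13],[0,0,0]],
  [[0,0,-0.22],[0,0,0]],
  [[0,0,-0.3],[0,0,0]],
  [[0,0,-0.3],[0,0,0]],
])

```text
clock: 10.15
position: [505.0, 196.3, 147.6]
ee_rot: [0.88, -0.475, 0.002, -0.003]
contact_force: [0.9, 0.2, -0.8]
gripper_width: 11.3
grasp_force: 58.5
```

arm_command([
  [[0,0,-0.13],[0,0,0]],
  [[0,0,-0.26],[0,0,0]],
  [[0,0,-0.36],[0,0,0]],
  [[0,0,-0.36],[0,0,0]],
])

```text
clock: 10.55
position: [504.8, 196.0, 237.5]
ee_rot: [0.88, -0.475, 0.002, -0.003]
contact_force: [0.5, -0.5, -0.9]
gripper_width: 11.2
grasp_force: 58.6
```

Run:
```python
from gap import *
np.set_printoptions(precision=2,suppress=True)
s=arm.read_state();print(s['clock'],s['position'],s['ee_rot'],s['contact_force'],s['gripper_width'],s['grasp_force'])
# target: gap centre (524.3,-11.6), tool x yaw -19.9
q=(R.from_euler('z',-19.9,degrees=True)*R.from_euler('x',180,degrees=True)).as_quat()
print(frac([524.3,-11.6,235],q))
r=R.from_quat(s['ee_rot']); inf,im,d=cap('wrist','w7.png');C=cloud(inf,d);T=r.inv().apply(C.reshape(-1,3)-s['position']).reshape(C.shape)
m=(d>0)&(abs(T[...,1])<30)&(abs(T[...,0])<48)&(T[...,2]>-40)&(T[...,2]<80)
print(m.sum())
for v in range(100,400,10):
    u=np.nonzero(m[v])[0]
    if len(u): print(v,u.min(),u.max(),np.median(T[v,u],0),T[v,u,1].min(),T[v,u,1].max())
cv2.imwrite('pics/w7c.png',cv2.resize(im[60:300,220:420],(500,600),interpolation=cv2.INTER_NEAREST))
```

```text
10.55 [504.75 196.02 237.47] [ 0.88 -0.47  0.   -0.  ] [ 0.48 -0.47 -0.87] 11.170406072952282 58.584542870521545
(array([0.74, 0.39, 0.01]), array([-0. , -0. , -0.2]))
8127
160 317 321 [37.76  0.3  43.43] -0.8492988467088121 1.4379625995578178
170 308 328 [41.79 -0.34 -5.22] -4.658252297146598 3.9614466959227803
180 304 333 [ 41.74  -0.18 -23.69] -5.7348856365680545 5.6345871281992075
190 301 334 [ 40.55  -0.55 -33.73] -6.422068664364597 5.182321433014074
200 301 335 [ 36.93  -0.38 -33.66] -6.424944496926535 6.274348972949872
210 301 335 [ 33.25  -0.39 -33.67] -6.5434829625694775 6.0998738716484775
220 301 335 [ 29.52  -0.39 -33.68] -6.863668607903433 6.083386842205125
230 301 335 [ 25.73  -0.4  -33.77] -6.917244477121893 6.204590990231158
240 290 345 [ 21.6   -0.58 -33.18] -12.666512526067239 11.512001356842609
250 274 361 [ 11.69  -0.4  -20.72] -19.681280616680894 18.35323824071312
260 271 364 [ 11.69  -0.59 -29.47] -19.427794118484563 18.273529008381306
270 268 367 [ 11.33  -0.6  -36.55] -19.77748369205942 18.525546408454233
280 296 339 [  5.83  -0.6  -34.1 ] -8.437890369624725 7.249399527550317
290 298 337 [  1.47  -0.61 -33.91] -7.787662923194739 6.608557205576297
300 298 337 [ -2.97  -0.62 -33.74] -7.822236304524735 6.586767102541326
310 298 337 [ -7.2   -0.62 -34.01] -7.860154028416571 6.564573921826316
320 298 337 [-11.61  -0.63 -34.11] -7.9158669948705285 6.749909962539123
330 302 333 [-16.49  -0.63 -33.72] -7.195708460133433 5.916162923231218
340 303 333 [-21.13  -0.44 -33.76] -6.4976459036443615 5.975007686465086
```

View pics/w7c.png

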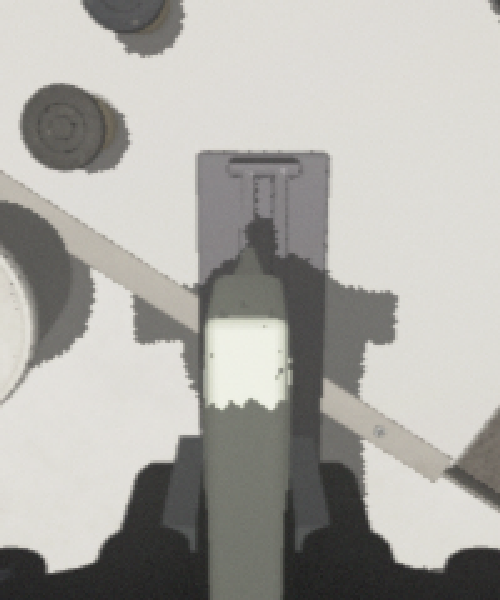

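arm_command([
  [[0.148,0.078,0],[0,0,-0.041]],
  [[0.296,0.156,0],[0,0,-0.082]],
  [[0.444,0.234,0],[0,0,-0.123]],
  [[0.592,0.312,0],[0,0,-0.164]],
  [[0.74,0.39,0.01],[0,0,-0.204]],
])

```text
clock: 11.1
position: [522.2, -14.7, 229.6]
ee_rot: [0.985, -0.171, -0.001, 0.0]
contact_force: [1.2, 0.1, 0.2]
gripper_width: 11.0
grasp_force: 58.5
```

arm_command([
  [[0,0,0],[0,0,0]],
  [[0,0,0],[0,0,0]],
  [[0,0,0],[0,0,0]],
])

```text
clock: 11.4
position: [522.6, -12.7, 230.2]
ee_rot: [0.985, -0.174, -0.001, 0.0]
contact_force: [-0.9, 0.2, -0.0]
gripper_width: 11.2
grasp_force: 58.6
```

```bash
cat > al.py <<'E'
from gap import *
np.set_printoptions(precision=2,suppress=True)
f=sys.argv[1]
s=arm.read_state();print(s['clock'],s['position'],s['ee_rot'],s['contact_force'],s['gripper_width'])
q=(R.from_euler('z',-19.9,degrees=True)*R.from_euler('x',180,degrees=True)).as_quat()
print(*[a*[250,180][i] for i,a in enumerate(frac([524.3,-11.6,s['position'][2]],q))])
inf,im,d=cap('wrist',f); g=im.astype(float);sat=g[:,:,1]-g[:,:,2]
for v in range(60,215,12): print(v,np.round(sat[v-1:v+2,304:340].mean(0)).astype(int))
cv2.imwrite('pics/c'+f,cv2.resize(im[50:250,240:400],(480,600),interpolation=cv2.INTER_NEAREST))
E
python3 al.py w8.png
```

```text
11.4 [522.63 -12.71 230.23] [ 0.98 -0.17 -0.    0.  ] [-0.91  0.23 -0.02] 11.24455588635032
[ 1.18 -1.61 -0.  ] [ 0.04  0.1  -0.09]
60 [-2 -2 -1 -2 -1 -2 -2 -1 -1 -1 -2 -1 -1 -1 -2 -1 -2 -1 -1 -2 -1 -1 -2 -2
 -2 -1 -2 -1 -1 -1 -2 -1 -1 -2 -2 -1]
72 [-1 -1 -1  0 -2 -1 -1 -2 -1 -1 -2 -1 -2 -1 -2 -2 -2 -1 -2 -2 -1 -1 -1 -2
 -2 -1 -1 -1 -1 -2 -1 -1 -2 -1 -1 -2]
84 [-2 -1 -1 -2 -2 -1 -2 -2 -1 -1 -1 -2 -1 -2 -1 -1 -2 -2 -2 -2 -1 -2 -1 -2
 -1 -2 -1 -2 -1 -1 -2 -1 -1 -1 -2 -3]
96 [-1 -2 -2 -2 -2 -2 -2 -2 -1 -2 -2 -2 -3 -2 -2 -3 -1 -1 -1 -2 -2 -2 -2 -2
 -3 -2 -2 -3 -2 -2 -3 -3 -2 -3 -1 -2]
108 [-5 -3 -1 -1 -3 -2 -3 -3 -3 -4 -4 -4 -2 -3 -2 -4 -2 -2 -2 -2 -2 -3 -3 -4
 -5 -2 -2 -3 -2 -3 -4 -3 -1 -2 -1 -3]
120 [-7 -3 -2  1  3  5  4  3  4  2  2  1  1  1  0  3  4  4  4  3  3  2 -1 -2
 -2 -3 -3 -3 -3 -3 -4 -4 -4 -2 -3 -3]
132 [-2 -1  3 13 15 14 13 11 11  6  2  1  1  1  3 11 14 14 14 13 10  4  0  0
 -2 -3 -3 -3 -4 -3 -4 -4 -4 -4 -4 -3]
144 [-3  0  3 11 15 13 13 11  9  7  2  0 -1  1  2 12 14 14 12 11  9  4  1  0
  0 -2 -3 -3 -2 -3 -3 -3 -3 -3 -4 -3]
156 [-3  1  2 10 14 13 14 13 11  6  2 -1 -1  1  3 11 14 14 13 12 10  6  1 -1
 -2 -2 -4 -3 -3 -2 -2 -2 -3 -2 -3 -3]
168 [-2  0  2 11 15 15 14 13 11  6  1  1  0  1  0 -1  1  0  1  2  6  3  0 -1
  1  0  0  0 -1 -1  2  0  0  0 -1 -1]
180 [ 1  2  2  0  1  1  2  2  3  2  2  2  1  3  2  2  0  1  2  1  1  2  1  1
  2  1  2  2  2  1 -1  0 -1  1  1  2]
192 [ 2  1  1  2  2  2  2  2  2  1  2  1  1  1  2  2  2  1  1  1  2  1  1  2
  2  1  2  2  2  1  2  1 -1 -1 -1 -1]
204 [ 2  2  1  1  2  2  1  2  1  1  2  1  1  2  1  0  1  2  1  2  2  1  1  1
  2  2  2  2  2  2  3  2  1  0 -1 -1]
```

View pics/cw8.png

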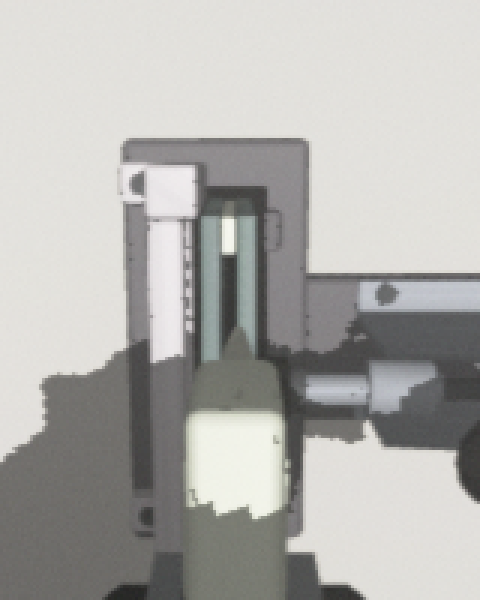

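arm_command([
  [[0.005,-0.01,0.03],[0,0,0]],
  [[0.005,-0.01,0.08],[0,0,0]],
  [[0.005,-0.01,0.128],[0,0,0]],
  [[0.005,-0.01,0.128],[0,0,0]],
  [[0.005,-0.01,0.128],[0,0,0]],
])

```text
clock: 11.95
position: [524.9, -11.2, 198.7]
ee_rot: [0.985, -0.173, -0.001, 0.0]
contact_force: [-0.6, 0.3, -0.7]
gripper_width: 11.4
grasp_force: 58.6
```

```bash
python3 al.py w9.png | grep -v '^ \|^\(60\|72\|84\|204\)'
python3 - <<'E'
import cv2;im=cv2.imread('pics/w9.png')
cv2.imwrite('pics/cw9.png',cv2.resize(im[75:195,280:360],(400,600),interpolation=cv2.INTER_NEAREST))
E
```

```text
11.95 [524.94 -11.21 198.71] [ 0.98 -0.17 -0.    0.  ] [-0.55  0.3  -0.71] 11.350900408891818
[-0.47  0.59  0.  ] [ 0.06  0.05 -0.06]
96 [-1 -2 -1 -2 -2 -2 -2 -1 -2 -1 -2 -1 -1 -2 -2  0 -1 -1 -2 -1 -2 -2 -2 -2
108 [-5 -4 -4 -2 -3 -3 -2 -4 -4 -3 -4 -4 -4 -4 -4 -3 -4 -4 -2 -2 -4 -3 -1 -3
120 [-4 -4 -5 -3 -2 -1  2  1  3  2  3  2  0  0  2 -1  0  1  3  2  2  1  1  0
132 [-4 -2 -1  1  3 11 14 13 14 12 12 11  4  1  2  1  1  2  7 11 14 14 15 14
144 [-3 -3 -1  0  5 11 14 15 12 12 12 11  7  1  1  1  1  3  9 13 15 15 14 14
156 [-3 -3  0 -1  4 11 15 15 13 14 12 12  5  0 -1 -1  0  4 10 13 14 15 14 13
168 [-1  0  1 -1  1 12 14 14 15 11  6  1  0  1  0  1  0  0  1  2  9 13 14 14
180 [ 1  0  1  1  2  1  2  2  1  2  1  3  0  2  1  2  1  3  1  2  1  1  2  0
192 [ 2  2  2  2  2  2  1  1  2  2  2  1  1  2  2  1  2  2  1  1  1  1  2  1
```

View pics/cw9.png

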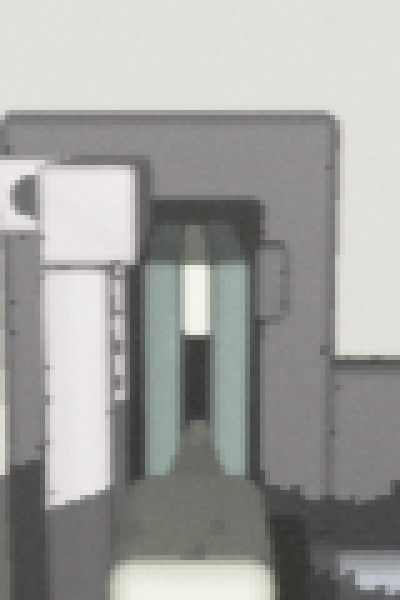

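arm_command([
  [[-0.001,0.001,0.02],[0,0,0]],
  [[-0.001,0.001,0.04],[0,0,0]],
  [[-0.001,0.001,0.06],[0,0,0]],
  [[-0.001,0.001,0.06],[0,0,0]],
])

```text
clock: 12.4
position: [524.2, -11.5, 183.4]
ee_rot: [0.985, -0.174, -0.001, 0.0]
contact_force: [-0.2, 0.2, -0.8]
gripper_width: 11.0
grasp_force: 58.6
```

arm_command([
  [[0,0,0.02],[0,0,0]],
  [[0,0,0.04],[0,0,0]],
  [[0,0,0.06],[0,0,0]],
  [[0,0,0.06],[0,0,0]],
])

```text
clock: 12.8
position: [524.2, -11.5, 168.3]
ee_rot: [0.985, -0.174, -0.001, 0.0]
contact_force: [-0.7, 0.8, -0.3]
gripper_width: 11.3
grasp_force: 58.6
```

arm_command([
  [[0,0,0.01],[0,0,0]],
  [[0,0,0.02],[0,0,0]],
  [[0,0,0.028],[0,0,0]],
  [[0,0,0.028],[0,0,0]],
])

```text
clock: 13.2
position: [524.6, -11.4, 162.0]
ee_rot: [0.985, -0.174, -0.0, 0.0]
contact_force: [-0.1, 0.0, -1.1]
gripper_width: 10.9
grasp_force: 58.6
```

arm_command([
  [[0,0,0.006],[0,0,0]],
  [[0,0,0.012],[0,0,0]],
  [[0,0,0.012],[0,0,0]],
  [[0,0,0.012],[0,0,0]],
])

```text
clock: 13.6
position: [524.8, -11.4, 159.3]
ee_rot: [0.985, -0.173, -0.0, 0.0]
contact_force: [-0.1, 0.2, -1.1]
gripper_width: 11.4
grasp_force: 58.6
```

arm_command([
  [[0,0,0.004],[0,0,0]],
  [[0,0,0.008],[0,0,0]],
  [[0,0,0.008],[0,0,0]],
  [[0,0,0.008],[0,0,0]],
])

```text
clock: 14.0
position: [524.8, -11.4, 157.3]
ee_rot: [0.985, -0.174, -0.0, 0.0]
contact_force: [0.3, -0.4, -0.6]
gripper_width: 11.1
grasp_force: 58.6
```

arm_command([
  [[0,0,0.004],[0,0,0]],
  [[0,0,0.008],[0,0,0]],
  [[0,0,0.008],[0,0,0]],
  [[0,0,0.008],[0,0,0]],
])

```text
clock: 14.4
position: [525.0, -11.4, 155.4]
ee_rot: [0.985, -0.173, 0.0, -0.0]
contact_force: [0.3, -0.8, 0.5]
gripper_width: 11.2
grasp_force: 58.7
```

arm_command([
  [[0,0,0.004],[0,0,0]],
  [[0,0,0.006],[0,0,0]],
  [[0,0,0.006],[0,0,0]],
  [[0,0,0.006],[0,0,0]],
])

```text
clock: 14.8
position: [525.1, -11.4, 154.3]
ee_rot: [0.985, -0.173, 0.0, -0.0]
contact_force: [-1.1, -0.5, 4.7]
gripper_width: 11.4
grasp_force: 59.2
```

arm_command([
  [[0,0,0.001],[0,0,0]],
  [[0,0,0.001],[0,0,0]],
  [[0,0,0.001],[0,0,0]],
])

```text
clock: 15.1
position: [525.1, -11.4, 153.9]
ee_rot: [0.985, -0.173, 0.0, -0.0]
contact_force: [-0.6, -0.5, 5.3]
gripper_width: 11.2
grasp_force: 59.3
```

Run:
```python
from gap import *
np.set_printoptions(precision=2,suppress=True)
F=[]
for i in range(6):
    inf,im,d=cap('wrist'); s=arm.read_state();F.append(s['contact_force'])
print(np.array(F),np.mean(F,0),s['clock'],s['position'],s['wrist_torque'])
r=R.from_quat(s['ee_rot']);C=cloud(inf,d);T=r.inv().apply(C.reshape(-1,3)-s['position'])
m=(d.ravel()>0)&(abs(T[:,1])<8)&(T[:,0]>15)&(T[:,0]<48)&(T[:,2]<-20)&(T[:,2]>-50);print('bar top tool z',np.median(T[m],0))
cv2.imwrite('pics/w10.png',im[60:300,200:520])
```

```text
[[-0.75 -0.52  5.61]
 [-0.34 -0.05  5.56]
 [-0.16 -0.35  4.94]
 [-0.64  0.17  4.44]
 [-0.93 -1.21  5.88]
 [-0.63 -0.56  5.4 ]] [-0.58 -0.42  5.3 ] 15.4 [525.12 -11.39 153.94] [-0.17  0.12  0.06]
bar top tool z [ 30.31   0.07 -33.64]
```

View pics/w10.png

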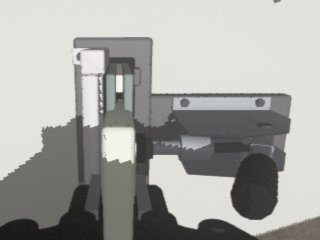

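```bash
python3 -c "
from bench import arm
print(arm.job_done())"
```

```text
the job is handed in; nothing more can be done
None
```

The plates are clamped and the wide comb is held upright in the gap, dragging at about 5 N with its tips about 36 mm below the glass edge and its grip clear of the glass; handed in at 15.4 s.

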